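Fetch the brass padlock from the sliding-cover display case

ROBOT

A 6-joint arm with a two-finger parallel gripper is mounted at the origin on the work surface. World frame = base frame: x ahead of the robot, y to its left, z up, the work surface at z = 0. Lengths are in m, angles in rad, forces in N, time in s.
With the tool pointing down it reaches from about 0.35 to 0.775 m from the base axis. Payload 7.3 kg.
Tool frame: the origin (TCP) lies on the centre line of the jaws, within the pads' length; the fingertips stand tip_reach ahead of it and the grasp point (between the pads) lies 6 mm ahead of it (tip_reach is the distance from the TCP to the fingertips, in m); x points along the fingers, y is the direction in which the jaws open and shut, and the axes are right-handed (so a half turn about x gives the same grasp; the last joint's range is limited). The gripper opens to 92 mm and grips with 3 to 60 N. Pads are 19 mm wide; open, the fingers measure 130 mm over their backs; the gripper's body (75 mm by 190 mm) begins 47 mm behind the grasp point.
Start: joints at [1.013, 0.342, 1.524, -0, 1.275, -0.146], TCP at [0.21, 0.481, 0.252] pointing down, gripper open.
Joint ranges: [-2.53, 2.53], [-0.77, 2.02], [0.04, 2.7], [-1, 4.14], [0.28, 2.66], [-3.11, 3.11]. Speed limits (rad/s): [2.57, 2.57, 3.14, 3.14, 3.14, 3.14].

INTERFACE

Orientations are given as [roll, pitch, yaw] about the fixed x, y, z axes, in that order (R = Rz(yaw) Ry(pitch) Rx(roll)).
In Python, from cell import observe, read_camera, get_calibration, hand_in, tip_reach gives the robot as it stands. The module is installed in compiled form; this text tells all that it offers.
- The arm moves only by the shell command python3 -m crank 'ROWS' [FORCE]. ROWS is JSON, a list of rows, each an object of numbers: "fingers": the opening, from -1 (shut) to 1 (fully open); "tx", "ty", "tz": the shift along the tool's x, y, z in units of 40 mm (1.0 is 40 mm); "roll": the turn about the tool's x in units of 10 degrees (1.0 is 10 degrees). In form: [{"fingers": .., "tx": .., "ty": .., "tz": .., "roll": ..}, ...]. A call has exactly 8 rows; each row is the pose to reach, as a shift and turn from the pose commanded when the call began, along the tool's axes at that moment; what a row does not reach only later rows make up. A row lasts 1/8 s, in which the tool goes at most 62.5 mm and 10.7 degrees, less where a joint would pass 70% of its speed; a pose out of reach is approached as far as the arm can. A call with a gripper value outside its range is refused whole. The fingers move at their own pace and stop on an object; FORCE is the grip in N (left out, the last holds). Time passes only in rows, so rows that repeat a pose let the fingers close, or fill a call up. It gives the time, the measured TCP pose, the force and the opening at its end, in the units of the state.
- observe(): the state, without advancing time (a new reading comes with each control period).
- read_camera(name): name is "side" or "top"; returns (picture, depth): 384x512x3 uint8, red, green, blue; 384x512 float32, m along the optical axis (not along the pixel's ray), 0 where there is no reading.
- get_calibration(name): a dict with "vertical_fov" (degrees; the focal length in pixels is half the picture's height over the tangent of half this angle, whatever the lens; pixels are square), "cx", "cy" (the principal point, pixels), "pose" (4x4, takes a point from camera to world coordinates). Camera axes: x right, y down, z forward; pixel columns grow to the right and rows downward; lengths in m; the calibration is good to about 2 mm. A picture is of the moment at which its call begins. get_calibration takes no time and is no camera call.
- hand_in(): hands the job in, once; it reports no verdict.
The state is a dict: "time": time; "qpos": joint angles; "qvel": joint speeds; "joint_efforts": joint torques, N m; "tool_pos": TCP position; "tool_rot": TCP orientation; "contact_force": force on the tool from outside, world axes, zero at the start; "torque": the same for the moment, N m; "opening": finger opening in m.
Only numpy, scipy, OpenCV 4.12 (cv2) and the standard library are available. Lean on these libraries where they do the work, as an engineer would, in place of code of your own. Each camera call takes 0.05 s, during which the arm holds its last target. There are 200 camera calls.

TASK

A customer wants the little brass padlock. In the flat display case, slide the clear cover that lies over the padlock fully open, past the other cover, and leave the other cover closed. Then take the padlock out and gently set it down flat inside the square wooden tray; the cover may stay open.

Things in the scene. Friction and masses are not known exactly. Their poses are not given: they have to be found in the camera images.
- case: Flat grey case fixed to the counter, 210 (x) x 500 (y) x 74 mm high. Origin: centre of its underside; x away from the robot, y left, z up. Padded floor at z = 20 mm, inside 190 x 480 mm; a divider at y = 0 parts left (+y) and right compartments, two brass pieces in each (padlock, buckle, lock plate, D-ring), at y about +-105 and +-185 mm. Long walls 74 mm high, end walls 50 mm and 10 mm thick.
- left_cover (a joint): Left clear cover, 254 mm long, 6 mm thick, top 60 mm above the case origin. Value in m: 0 closed, grows as it slides to case -y, under the right cover; stop at 0.185; starts 0 to 0.015. Its outer edge is at case y = 0.242 minus the value, and its pull's centre at 0.222 minus the value. Slides with a few newtons and stays where left.
- right_cover (a joint): Right clear cover, 254 mm long, 6 mm thick, top 70 mm above the case origin. Value in m: 0 closed, grows as it slides to case +y, over the left cover; stop at 0.185; starts 0 to 0.015. Its outer edge is at case y = -0.242 plus the value, and its pull's centre at -0.222 plus the value. Slides with a few newtons and stays where left.
- left_pull (a point): Top centre of the left cover's pull: an upright aluminium bar standing on the cover near its outer (+y) end, 80 mm along case x, 12 mm thick along case y, 26 mm high; its top is 86 mm above the case origin. Axes as the case's.
- right_pull (a point): Top centre of the right cover's pull: an upright aluminium bar standing on the cover near its outer (-y) end, 80 mm along case x, 12 mm thick along case y, 26 mm high; its top is 96 mm above the case origin. Axes as the case's.
- padlock: Small brass padlock lying flat on the case floor, about 200 g: block 40 (x) x 34 (y) x 20 mm high, with a thin steel shackle standing out 26 mm from its +y side. Origin: centre of the block's underside; z up. Easily gripped across its x sides. Lies within 20 mm of the case's middle in x, its axes within 0.3 rad of the case's.
- tray: Empty square wooden tray fixed to the counter, outside 140 x 140 mm, 16 mm high, walls 5 mm, floor 5 mm thick. Origin: centre of its underside; x and y along its sides, z up.

How it is judged:
On the way:
1. the cover over the padlock is slid open by at least 150 mm while the padlock still lies in its compartment and the other cover is closed (less than 50 mm open) (z of padlock in the frame of case between 0 and 0.05 m and x of padlock in the frame of case between -0.1 and 0.1 m and ((y of padlock in the frame of case between 0.03 and 0.25 m and value of joint left_cover above 0.15 m and value of joint right_cover below 0.05 m) or (y of padlock in the frame of case between -0.25 and -0.03 m and value of joint right_cover above 0.15 m and value of joint left_cover below 0.05 m))), for 0.2 s.
At the end, for the whole second after the job is handed in: The padlock lies flat (within 11 degrees, top side up) and still on the floor of the tray, its block's centre within 55 mm of the tray's centre along each side, and at least one of the covers, the one that was not over the padlock, is closed (less than 50 mm open) (x of padlock in the frame of tray between -0.055 and 0.055 m and y of padlock in the frame of tray between -0.055 and 0.055 m and z of padlock in the frame of tray between 0 and 0.012 m and angle between padlock's own z axis and vertical below 0.2 rad and linear speed of padlock below 0.02 m/s and value of joint any of left_cover, right_cover below 0.05 m); the robot touches nothing.
It fails at once if the cover that is not over the padlock is slid open (50 mm or more) while the padlock is in the case (z of padlock in the frame of case between 0 and 0.05 m and x of padlock in the frame of case between -0.1 and 0.1 m and ((y of padlock in the frame of case between 0.03 and 0.25 m and value of joint right_cover above 0.05 m) or (y of padlock in the frame of case between -0.25 and -0.03 m and value of joint left_cover above 0.05 m))).
It fails at once if the padlock is dropped or thrown into the tray: faster than 0.7 m/s within 40 mm of its floor (horizontal distance between padlock and tray below 0.1 m and z of padlock in the frame of tray below 0.045 m and linear speed of padlock above 0.7 m/s).
It also fails if it takes over 51 s, if anything falls off the work surface, if the arm or the gripper's body presses on something with over 40 N, if the wrist force passes 120 N, or if a joint passes its speed limit or range.

## Working session

There is one attempt and no reset: what is moved stays moved. The work goes in short steps, Python scripts to look and compute and a shell command to move; the robot and the scene stay as the last step left them, time stands still between calls to the robot, and variables do not carry over. Pictures are saved under pics/ and viewed, about 8 in all and at most 12, crops included, and the job is handed in when it is done.

```bash
mkdir -p pics; cat > h.py <<'E'
import numpy as np, cv2
from cell import *
def cam(n):
    p,d=read_camera(n); np.savez(f'{n}.npz',p=p,d=d); return p,d
def K(n):
    c=get_calibration(n); f=192/np.tan(np.radians(c['vertical_fov'])/2); return f,c['cx'],c['cy'],np.array(c['pose'])
def ray_z(n,u,v,z):
    f,cx,cy,T=K(n); r=T[:3,:3]@np.array([(u-cx)/f,(v-cy)/f,1]); o=T[:3,3]; return o+r*(z-o[2])/r[2]
def pts(n,d):
    f,cx,cy,T=K(n); v,u=np.mgrid[:384,:512]; P=np.stack([(u-cx)/f*d,(v-cy)/f*d,d],-1); return P@T[:3,:3].T+T[:3,3]
E
python3 - <<'E'
from h import *
for n in ('top','side'):
    p,d=cam(n); cv2.imwrite(f'pics/{n}0.png',p[:,:,::-1]); print(n,K(n))
print(observe(),tip_reach if not callable(tip_reach) else tip_reach())
E
```

```text
top (np.float64(415.08908390539983), 257.6409623380792, 186.8588055961079, array([[-0.02874406, -0.98931715,  0.14291729,  0.38783466],
       [-0.99930886,  0.03181228,  0.01922956, -0.01747718],
       [-0.02357066, -0.14226578, -0.98954781,  1.13005729],
       [ 0.        ,  0.        ,  0.        ,  1.        ]]))
side (np.float64(496.8168254970109), 263.83975953621535, 199.93612672336553, array([[ 0.8136612 , -0.37460713,  0.44455027, -0.07415221],
       [-0.58133603, -0.52172296,  0.62438256, -0.86268493],
       [-0.00196607, -0.76646895, -0.64227835,  0.95450952],
       [ 0.        ,  0.        ,  0.        ,  1.        ]]))
{'time': 0.1, 'qpos': array([ 1.01301182e+00,  3.42652969e-01,  1.52488297e+00,  1.93908194e-05,
        1.27538861e+00, -1.46051137e-01]), 'qvel': array([-0.00053205, -0.00274119, -0.00336895, -0.00016813, -0.00201102,
        0.00016927]), 'joint_efforts': array([ 2.17146473e-03, -4.32002234e+01, -2.44694853e+01,  7.20640831e-02,
        5.25735423e-02, -1.76529170e-06]), 'tool_pos': array([0.20993852, 0.48086113, 0.25112792]), 'tool_rot': array([-1.73076908,  1.5694643 , -2.14250811]), 'contact_force': array([ 0.86274425,  1.26013673, -0.79004333]), 'torque': array([0.00838529, 0.04266597, 0.00287504]), 'opening': 0.09170926955587061} 0.025
```

View pics/top0.png

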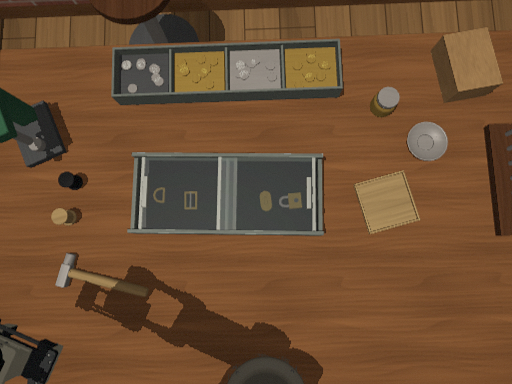

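View pics/side0.png

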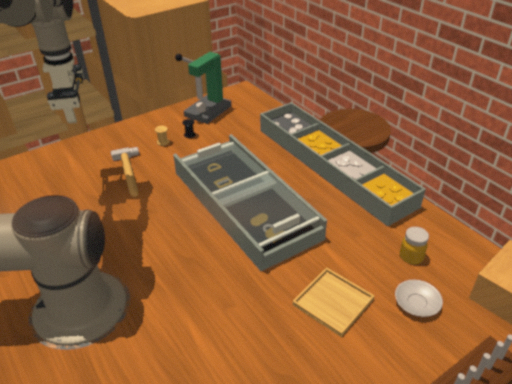

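The top view shows the padlock at about (293,200), the outer piece in the right compartment, under the right cover. That cover's pull is at (309,192), and the tray is at (387,202). The side view agrees.

```bash
python3 - <<'E'
from h import *
z=np.load('top.npz');p=z['p'];d=z['d'];P=pts('top',d)
X,Y,Z=P[...,0],P[...,1],P[...,2]
v,u=np.mgrid[:384,:512]
def rect(m,name):
    n,l,s,c=cv2.connectedComponentsWithStats(m.astype(np.uint8))
    k=1+np.argmax(s[1:,4]); q=P[l==k]
    xy=q[:,:2].astype(np.float32)*1000
    (c0,wh,a)=cv2.minAreaRect(xy); print(name,s[k],'c',np.round(c0,1),'wh',np.round(wh,1),'ang',round(a,2),'z',np.round(np.percentile(q[:,2],[5,50,95]),4)); return l==k
roi=(u>120)&(u<335)&(v>145)&(v<242)
hsv=cv2.cvtColor(p,cv2.COLOR_RGB2HSV)
print('hist z',np.histogram(Z[roi],bins=np.arange(-.01,.11,.005)))
rect(roi&(Z>.06)&(Z<.08),'wall top')
rect(roi&(Z>.04)&(Z<.11),'case tall')
for nm,r in (('Rpull',(u>298)&(u<318)),('Lpull',(u>134)&(u<152))):
    rect(roi&r&(Z>.08),nm)
    rect(roi&r&(p.min(-1)>170),nm+' col')
print('tray')
t=(u>345)&(u<430)&(v>160)&(v<245)
rect(t&(Z>.003),'tray d'); rect(t&(Z>.011),'tray rim')
b=roi&(u>230)&(u<304)&(hsv[...,1]>90)&(hsv[...,2]>70)
n,l,s,c=cv2.connectedComponentsWithStats(b.astype(np.uint8))
for k in range(1,n):
    if s[k,4]>8: print('brass',s[k],c[k],np.median(Z[l==k]), np.round(ray_z('top',*c[k],.04),4))
print(np.median(Z[185:225,225+10:250]),p[190,275],p[201,296])
im=np.hstack([cv2.resize(p[145:245,240:330],None,fx=6,fy=6,interpolation=cv2.INTER_CUBIC)])
cv2.imwrite('pics/c1.png',im[:,:,::-1])
E
```

```text
hist z (array([  32, 2071, 2803,   82,    8,   55,   76,   74,   70,   69,   66,
        283,  353, 2163, 3173, 3220, 4924,  606,   53,  106,   57,   99,
          3]), array([-0.01 , -0.005,  0.   ,  0.005,  0.01 ,  0.015,  0.02 ,  0.025,
        0.03 ,  0.035,  0.04 ,  0.045,  0.05 ,  0.055,  0.06 ,  0.065,
        0.07 ,  0.075,  0.08 ,  0.085,  0.09 ,  0.095,  0.1  ,  0.105]))
wall top [  127   152   197    83 11917] c [529.8  86.2] wh [499.6 210.9] ang 87.63 z [0.0606 0.0697 0.075 ]
case tall [  127   152   197    83 15106] c [529.8  86.7] wh [500.6 210.9] ang 87.61 z [0.0559 0.0687 0.0755]
Rpull [306 177   5  32 159] c [ 519.9 -123.2] wh [10.6 77.9] ang 87.09 z [0.0911 0.0958 0.0991]Traceback (most recent call last):
  File "<stdin>", line 17, in <module>
  File "<stdin>", line 7, in rect
    return _wrapfunc(a, 'argmax', axis=axis, out=out, **kwds)
    return bound(*args, **kwds)
ValueError: attempt to get argmax of an empty sequence
```

```bash
python3 - <<'E'
from h import *
z=np.load('top.npz');p=z['p'];d=z['d'];P=pts('top',d);Z=P[...,2]
v,u=np.mgrid[:384,:512]
def rect(m,name):
    n,l,s,c=cv2.connectedComponentsWithStats(m.astype(np.uint8))
    k=1+np.argmax(s[1:,4]); q=P[l==k]
    (c0,wh,a)=cv2.minAreaRect(q[:,:2].astype(np.float32)*1000); print(name,s[k],'c',np.round(c0,1),'wh',np.round(wh,1),'ang',round(a,2),'z',np.round(np.percentile(q[:,2],[5,50,95]),4))
roi=(u>120)&(u<335)&(v>145)&(v<242)
hsv=cv2.cvtColor(p,cv2.COLOR_RGB2HSV)
rect(roi&(u<152)&(Z>.08),'Lpull')
t=(u>345)&(u<430)&(v>160)&(v<245)
rect(t&(Z>.0035),'tray d'); rect(t&(hsv[...,2]>165),'tray col')
b=roi&(u>230)&(u<304)&(hsv[...,1]>70)&(hsv[...,2]>70)
n,l,s,c=cv2.connectedComponentsWithStats(b.astype(np.uint8))
for k in range(1,n):
    if s[k,4]>8: print('brass',s[k],c[k],np.median(Z[l==k]), np.round(ray_z('top',*c[k],.04),4))
print(p[190,275],p[201,296],p[200,387],p[200,340])
cv2.imwrite('pics/c1.png',cv2.resize(p[145:245,240:330],None,fx=6,fy=6,interpolation=cv2.INTER_CUBIC)[:,:,::-1])
E
```

```text
Lpull [142 176   6  31 158] c [537.7 292.9] wh [12.7 77.9] ang 87.91 z [0.0815 0.0858 0.0891]
tray d [ 352  170   68   64 2260] c [ 472.9 -212.5] wh [145.4 416.2] ang 11.52 z [0.0039 0.0063 0.0169]
tray col [362 207  54  24 185] c [ 443.  -340.2] wh [146.1  58.3] ang 79.13 z [0.0019 0.0058 0.0164]
brass [231 146  73   8 523] [267.6998088 149.0917782] 0.000432598191137723 [ 0.6469 -0.0263  0.04  ]
brass [260 191  12  20 197] [265.3248731  200.47208122] 0.0701980930667161 [ 0.5083 -0.0155  0.04  ]
brass [288 192  14  17 180] [294.19444444 200.14444444] 0.07024455094862381 [ 0.5068 -0.0916  0.04  ]
brass [231 235  73   7 511] [267. 238.] 0.00037802375273843225 [ 0.4099 -0.0168  0.04  ]
[66 67 65] [78 82 82] [156 127  84] [124  80  45]
```

View pics/c1.png

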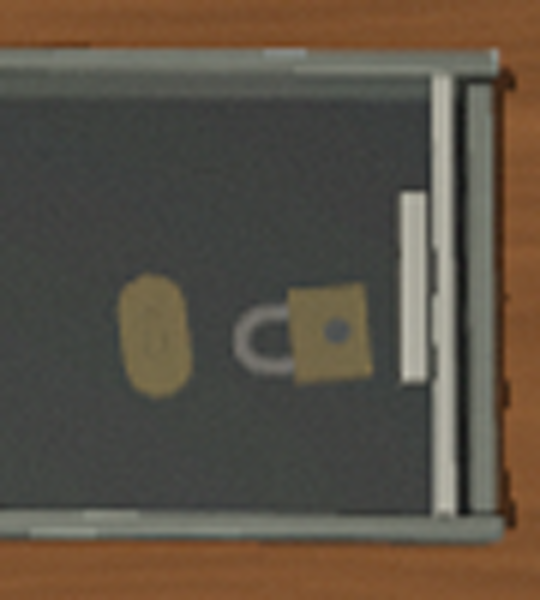

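The close-up confirms it. The padlock block is at full-image pixel (294,200), shackle toward +y, under the right cover. The right cover's pull is clear of it at (309,192). I'll push that pull from its outer side with the fingers closed and the jaws along x, which is already the orientation for grasping the padlock.

```bash
cat >> h.py <<'E'
from scipy.spatial.transform import Rotation as Ro
C0=np.array([.5298,.0865]); YAW=np.radians(-2.4)
def case(x,y,z): c,s=np.cos(YAW),np.sin(YAW); return np.array([C0[0]+c*x-s*y,C0[1]+s*x+c*y,z])
def incase(w): c,s=np.cos(YAW),np.sin(YAW); a=np.array(w[:2])-C0; return np.array([c*a[0]+s*a[1],-s*a[0]+c*a[1],w[2]])
def go(target,jaw=None):
    o=observe(); R=Ro.from_euler('xyz',o['tool_rot']).as_matrix()
    print('t',round(o['time'],2),'pos',o['tool_pos'].round(4),'case',incase(o['tool_pos']).round(4),'F',o['contact_force'].round(1),'open',round(o['opening'],4),'q',o['qpos'].round(2))
    print('axes x',R[:,0].round(3),'jaw deg',np.degrees(np.arctan2(R[1,1],R[0,1])).round(2))
    if target is not None: print('tx ty tz',(R.T@(np.array(target)-o['tool_pos'])/.04).round(3))
    if jaw is not None:
        d=(np.degrees(np.arctan2(R[1,1],R[0,1])-jaw)+90)%180-90; print('roll units',round(d/10,3))
E
python3 - <<'E'
from h import *
z=np.load('top.npz');p=z['p']
hsv=cv2.cvtColor(p,cv2.COLOR_RGB2HSV)
b=np.zeros((384,512),np.uint8); b[190:212,286:304]=((hsv[...,1]>70)&(hsv[...,2]>70))[190:212,286:304]
c,_=cv2.findContours(b,0,1); c=max(c,key=cv2.contourArea).reshape(-1,2)
w=np.array([ray_z('top',*q,.04)[:2]*1000 for q in c],np.float32); print('padlock',cv2.minAreaRect(w))
t=((p.astype(int)[...,1]>100)&(p.astype(int)[...,0]-p[...,2]<90)).astype(np.uint8); t[:,:345]=0;t[:,430:]=0;t[:160]=0;t[245:]=0
c,_=cv2.findContours(t,0,1); c=max(c,key=cv2.contourArea).reshape(-1,2)
w=np.array([ray_z('top',*q,.016)[:2]*1000 for q in c],np.float32); print('tray',cv2.minAreaRect(w))
go(case(0,-.240,.251),YAW)
E
```

```text
padlock ((506.9505615234375, -92.0864486694336), (40.52778244018555, 33.359161376953125), 3.419059991836548)
tray ((497.7449951171875, -338.7075500488281), (140.77862548828125, 142.1583251953125), 13.795891761779785)
t 0.1 pos [0.2099 0.4809 0.2511] case [-0.3361  0.3806  0.2511] F [ 0.9  1.3 -0.8] open 0.0917 q [ 1.01  0.34  1.52  0.    1.28 -0.15]
axes x [-0.001 -0.001 -1.   ] jaw deg 66.41
tx ty tz [  0.015 -11.429  13.443]
roll units 6.881
```

```bash
python3 -m crank '[{"fingers":-1,"tx":0,"ty":-0.7,"tz":0.85,"roll":0.8},{"fingers":-1,"tx":0,"ty":-1.4,"tz":1.7,"roll":1.6},{"fingers":-1,"tx":0,"ty":-2.1,"tz":2.5,"roll":2.4},{"fingers":-1,"tx":0,"ty":-2.8,"tz":3.4,"roll":3.2},{"fingers":-1,"tx":0,"ty":-3.6,"tz":4.2,"roll":4.0},{"fingers":-1,"tx":0,"ty":-4.3,"tz":5.0,"roll":4.8},{"fingers":-1,"tx":0,"ty":-5.0,"tz":5.9,"roll":5.6},{"fingers":-1,"tx":0,"ty":-5.7,"tz":6.7,"roll":6.3}]' 10
python3 -c "
from h import *
go(case(0,-.240,.2),np.radians(3.4))"
```

```text
time: 1.1
tool_pos: [0.3649, 0.1635, 0.2516]
tool_rot: [-1.885, 1.571, 2.883]
contact_force: [0.2, -1.1, -0.0]
opening: 0.0162
t 1.1 pos [0.3649 0.1635 0.2516] case [-0.168   0.07    0.2516] F [ 0.2 -1.1 -0. ] open 0.0162 q [0.23 0.11 1.83 0.   1.2  0.17]
axes x [-0.  0. -1.] jaw deg 3.16
tx ty tz [1.29  3.43  8.121]
roll units -0.024
```

```bash
python3 -m crank '[{"fingers":-1,"tx":0,"ty":0.45,"tz":1.0,"roll":0},{"fingers":-1,"tx":0,"ty":0.9,"tz":2.0,"roll":0},{"fingers":-1,"tx":0,"ty":1.35,"tz":3.1,"roll":0},{"fingers":-1,"tx":0,"ty":1.8,"tz":4.2,"roll":0},{"fingers":-1,"tx":0,"ty":2.25,"tz":5.3,"roll":0},{"fingers":-1,"tx":0.4,"ty":2.7,"tz":6.4,"roll":0},{"fingers":-1,"tx":0.8,"ty":3.1,"tz":7.4,"roll":0},{"fingers":-1,"tx":1.3,"ty":3.43,"tz":8.12,"roll":0}]'
python3 -c "
from h import *
go(case(0,-.240,.103))"
```

```text
time: 2.1
tool_pos: [0.5212, -0.153, 0.1989]
tool_rot: [1.07, 1.571, -0.442]
contact_force: [-0.1, 0.5, -0.6]
opening: 0.0005
t 2.1 pos [ 0.5212 -0.153   0.1989] case [ 0.0014 -0.2396  0.1989] F [-0.1  0.5 -0.6] open 0.0005 q [-0.43  0.42  1.55 -0.    1.16 -0.48]
axes x [ 0. -0. -1.] jaw deg 3.34
tx ty tz [ 2.398 -0.037  0.005]
```

```bash
python3 -m crank '[{"fingers":-1,"tx":0.5,"ty":0,"tz":0,"roll":0},{"fingers":-1,"tx":1.0,"ty":0,"tz":0,"roll":0},{"fingers":-1,"tx":1.5,"ty":0,"tz":0,"roll":0},{"fingers":-1,"tx":1.9,"ty":0,"tz":0,"roll":0},{"fingers":-1,"tx":2.2,"ty":0,"tz":0,"roll":0},{"fingers":-1,"tx":2.4,"ty":0,"tz":0,"roll":0},{"fingers":-1,"tx":2.4,"ty":0,"tz":0,"roll":0},{"fingers":-1,"tx":2.4,"ty":0,"tz":0,"roll":0}]'
python3 -c "
from h import *
go(case(0,-.0555,.103))"
```

```text
time: 3.1
tool_pos: [0.5211, -0.1513, 0.1042]
tool_rot: [1.19, 1.57, -0.321]
contact_force: [0.6, -0.1, -0.6]
opening: 0.0006
t 3.1 pos [ 0.5211 -0.1513  0.1042] case [ 0.0012 -0.2379  0.1042] F [ 0.6 -0.1 -0.6] open 0.0006 q [-0.42  0.53  1.67  0.    0.94 -0.48]
axes x [ 0.001 -0.    -1.   ] jaw deg 3.41
tx ty tz [ 0.029  0.431 -4.54 ]
```

```bash
python3 -m crank '[{"fingers":-1,"tx":0,"ty":0.02,"tz":-0.2,"roll":0},{"fingers":-1,"tx":0,"ty":0.04,"tz":-0.4,"roll":0},{"fingers":-1,"tx":0,"ty":0.06,"tz":-0.6,"roll":0},{"fingers":-1,"tx":0,"ty":0.09,"tz":-0.9,"roll":0},{"fingers":-1,"tx":0,"ty":0.12,"tz":-1.2,"roll":0},{"fingers":-1,"tx":0,"ty":0.15,"tz":-1.6,"roll":0},{"fingers":-1,"tx":0,"ty":0.18,"tz":-1.9,"roll":0},{"fingers":-1,"tx":0,"ty":0.2,"tz":-2.2,"roll":0}]'
python3 -c "
from h import *
go(case(0,-.0555,.103))
p,d=cam('top'); P=pts('top',d); Z=P[...,2]; cv2.imwrite('pics/top1.png',cv2.resize(p[130:260,110:440],None,fx=2.4,fy=2.4)[:,:,::-1])"
```

```text
time: 4.1
tool_pos: [0.5236, -0.0619, 0.1037]
tool_rot: [1.653, 1.571, 0.142]
contact_force: [1.2, -2.0, -0.6]
opening: 0.0003
t 4.1 pos [ 0.5236 -0.0619  0.1037] case [ 0.     -0.1485  0.1037] F [ 1.2 -2.  -0.6] open 0.0003 q [-0.26  0.51  1.71  0.    0.92 -0.32]
axes x [ 0.  0. -1.] jaw deg 3.42
tx ty tz [ 0.018  0.236 -2.313]
```

View pics/top1.png

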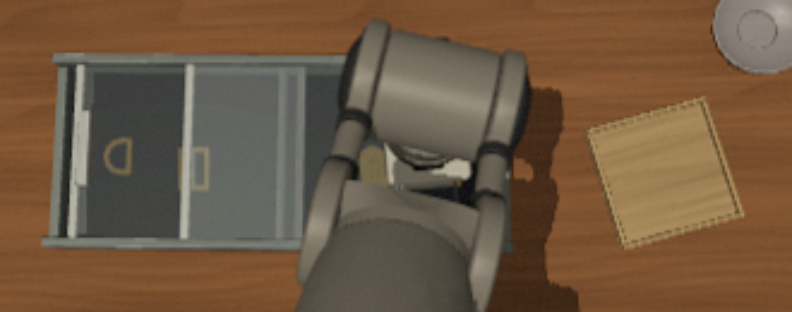

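The right cover's inner edge has moved left to (188,150) in the crop. The left cover is still closed, with its pull at (82,140). I'll keep pushing.

```bash
python3 -m crank '[{"fingers":-1,"tx":0,"ty":0.04,"tz":-0.3,"roll":0},{"fingers":-1,"tx":0,"ty":0.07,"tz":-0.7,"roll":0},{"fingers":-1,"tx":0,"ty":0.1,"tz":-1.1,"roll":0},{"fingers":-1,"tx":0,"ty":0.15,"tz":-1.5,"roll":0},{"fingers":-1,"tx":0,"ty":0.2,"tz":-1.8,"roll":0},{"fingers":-1,"tx":0,"ty":0.22,"tz":-2.05,"roll":0},{"fingers":-1,"tx":0,"ty":0.23,"tz":-2.2,"roll":0},{"fingers":-1,"tx":0,"ty":0.24,"tz":-2.28,"roll":0}]'
python3 -c "
from h import *
go(case(0,-.0555,.103))"
```

```text
time: 5.15
tool_pos: [0.5276, 0.0291, 0.1037]
tool_rot: [-2.245, 1.571, 2.527]
contact_force: [-1.1, -2.3, -0.6]
opening: 0.0008
t 5.15 pos [0.5276 0.0291 0.1037] case [ 0.0002 -0.0575  0.1037] F [-1.1 -2.3 -0.6] open 0.0008 q [-0.09  0.51  1.71  0.    0.92 -0.15]
axes x [-0.  0. -1.] jaw deg 3.42
tx ty tz [ 0.017 -0.001 -0.05 ]
```

```bash
python3 -m crank '[{"fingers":-1,"tx":0,"ty":0,"tz":0.3,"roll":0},{"fingers":-1,"tx":-0.8,"ty":0,"tz":0.4,"roll":0},{"fingers":-1,"tx":-1.8,"ty":-0.1,"tz":0.6,"roll":0},{"fingers":0.5,"tx":-2.4,"ty":-0.3,"tz":1.3,"roll":0},{"fingers":0.5,"tx":-2.4,"ty":-0.5,"tz":2.2,"roll":0},{"fingers":0.5,"tx":-2.4,"ty":-0.69,"tz":2.99,"roll":0},{"fingers":0.5,"tx":-2.4,"ty":-0.69,"tz":2.99,"roll":0},{"fingers":0.5,"tx":-2.4,"ty":-0.69,"tz":2.99,"roll":0}]'
python3 - <<'E'
from h import *
go([.507,-.092,.05])
p,d=cam('side'); cv2.imwrite('pics/s1.png',cv2.resize(p[110:290,160:340],None,fx=3.3,fy=3.3,interpolation=cv2.INTER_CUBIC)[:,:,::-1])
f,cx,cy,T=K('side')
for w in ([.507,-.092,.04],):
    q=T[:3,:3].T@(np.array(w)-T[:3,3]); print('padlock expected in side',f*q[0]/q[2]+cx,f*q[1]/q[2]+cy)
hsv=cv2.cvtColor(p,cv2.COLOR_RGB2HSV); 
E
```

```text
time: 6.15
tool_pos: [0.5073, -0.0924, 0.1998]
tool_rot: [2.375, 1.57, 0.863]
contact_force: [0.6, 1.2, -0.7]
opening: 0.0458
t 6.15 pos [ 0.5073 -0.0924  0.1998] case [-0.015  -0.1797  0.1998] F [ 0.6  1.2 -0.7] open 0.0458 q [-0.33  0.37  1.63  0.    1.14 -0.39]
axes x [ 0.  0. -1.] jaw deg 3.34
tx ty tz [ 3.745 -0.007 -0.009]
padlock expected in side 273.81114613054734 230.32172373825142
```

View pics/s1.png

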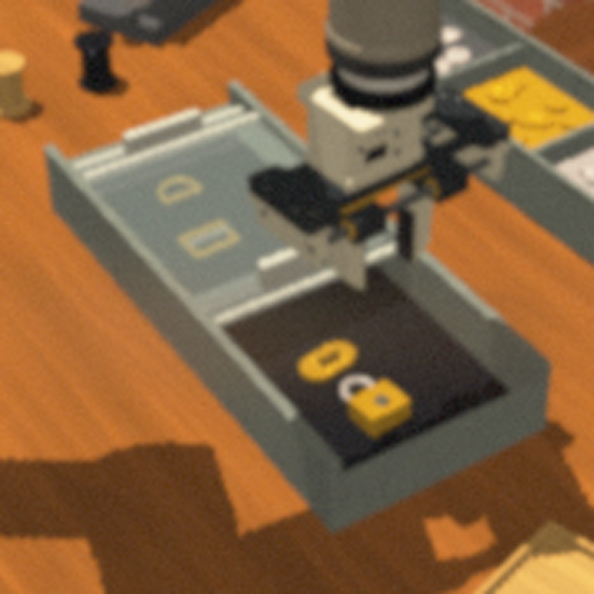

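The side view shows the compartment open and both covers stacked to the left. The padlock's top is at crop (380,398), which is full-image (275,231). I predicted (274,230) from the top view, so the two agree. I'll descend now.

```bash
python3 -m crank '[{"fingers":0.5,"tx":0.5,"ty":0,"tz":0,"roll":0},{"fingers":0.5,"tx":1.1,"ty":0,"tz":0,"roll":0},{"fingers":0.5,"tx":1.7,"ty":0,"tz":0,"roll":0},{"fingers":0.5,"tx":2.3,"ty":0,"tz":0,"roll":0},{"fingers":0.5,"tx":2.8,"ty":0,"tz":0,"roll":0},{"fingers":0.5,"tx":3.3,"ty":0,"tz":0,"roll":0},{"fingers":0.5,"tx":3.6,"ty":0,"tz":0,"roll":0},{"fingers":0.5,"tx":3.78,"ty":0,"tz":0,"roll":0}]'
python3 -m crank '[{"fingers":-1,"tx":0,"ty":0,"tz":0,"roll":0},{"fingers":-1,"tx":0,"ty":0,"tz":0,"roll":0},{"fingers":-1,"tx":0,"ty":0,"tz":0,"roll":0},{"fingers":-1,"tx":0,"ty":0,"tz":0,"roll":0},{"fingers":-1,"tx":0,"ty":0,"tz":0,"roll":0},{"fingers":-1,"tx":0,"ty":0,"tz":0,"roll":0},{"fingers":-1,"tx":0,"ty":0,"tz":0,"roll":0},{"fingers":-1,"tx":0,"ty":0,"tz":0,"roll":0}]' 20
python3 -c "
from h import *
go([.507,-.092,.19])"
```

```text
time: 7.2
tool_pos: [0.5073, -0.0917, 0.0481]
tool_rot: [-2.561, 1.57, 2.211]
contact_force: [0.5, 0.6, 0.4]
opening: 0.0686
time: 8.2
tool_pos: [0.5075, -0.0923, 0.049]
tool_rot: [1.252, 1.57, -0.259]
contact_force: [-1.2, 0.5, 6.7]
opening: 0.0397
t 8.2 pos [ 0.5075 -0.0923  0.049 ] case [-0.0148 -0.1796  0.049 ] F [-1.2  0.5  6.7] open 0.0397 q [-0.33  0.58  1.79  0.    0.77 -0.39]
axes x [ 0.001 -0.    -1.   ] jaw deg 3.41
tx ty tz [-3.525 -0.009 -0.008]
```

```bash
python3 -m crank '[{"fingers":-1,"tx":-0.2,"ty":0,"tz":0,"roll":0},{"fingers":-1,"tx":-0.6,"ty":0,"tz":0,"roll":0},{"fingers":-1,"tx":-1.1,"ty":0,"tz":0,"roll":0},{"fingers":-1,"tx":-1.6,"ty":0,"tz":0,"roll":0},{"fingers":-1,"tx":-2.1,"ty":0,"tz":0,"roll":0},{"fingers":-1,"tx":-2.6,"ty":0,"tz":0,"roll":0},{"fingers":-1,"tx":-3.0,"ty":0,"tz":0,"roll":0},{"fingers":-1,"tx":-3.0,"ty":0,"tz":0,"roll":0}]'
python3 - <<'E'
from h import *
go([.498,-.339,.16],np.radians(13.8))
p,d=cam('side'); cv2.imwrite('pics/s2.png',cv2.resize(p[110:310,200:400],None,fx=3,fy=3,interpolation=cv2.INTER_CUBIC)[:,:,::-1])
E
```

```text
time: 9.2
tool_pos: [0.5076, -0.0923, 0.1695]
tool_rot: [1.241, 1.569, -0.27]
contact_force: [-0.5, 0.5, -2.2]
opening: 0.0395
t 9.2 pos [ 0.5076 -0.0923  0.1695] case [-0.0147 -0.1796  0.1695] F [-0.5  0.5 -2.2] open 0.0395 q [-0.33  0.41  1.67  0.    1.06 -0.39]
axes x [ 0.002 -0.001 -1.   ] jaw deg 3.41
tx ty tz [ 0.239 -0.606  6.141]
roll units -1.039
```

View pics/s2.png

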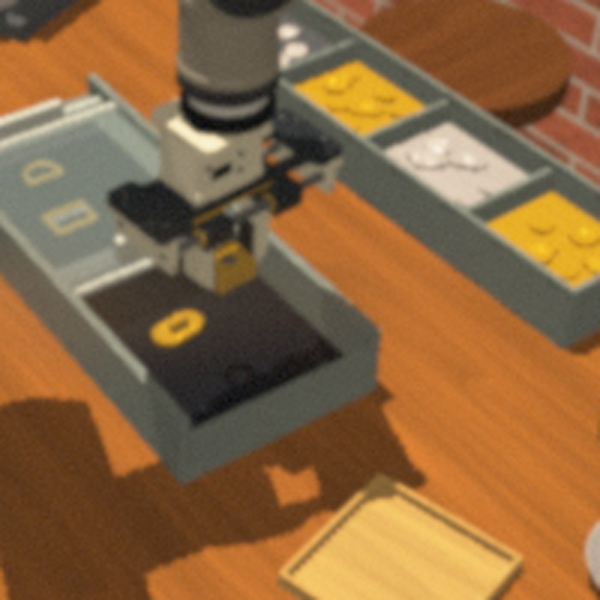

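The padlock is held between the jaws at crop (235,265), and its place in the case is empty. I'll carry it to the tray.

```bash
python3 -m crank '[{"fingers":-1,"tx":0,"ty":-0.05,"tz":0.5,"roll":-0.1},{"fingers":-1,"tx":0,"ty":-0.13,"tz":1.3,"roll":-0.3},{"fingers":-1,"tx":0,"ty":-0.22,"tz":2.2,"roll":-0.5},{"fingers":-1,"tx":0,"ty":-0.32,"tz":3.2,"roll":-0.7},{"fingers":-1,"tx":0,"ty":-0.42,"tz":4.2,"roll":-0.85},{"fingers":-1,"tx":0,"ty":-0.52,"tz":5.2,"roll":-1.0},{"fingers":-1,"tx":0,"ty":-0.58,"tz":5.8,"roll":-1.04},{"fingers":-1,"tx":0.1,"ty":-0.61,"tz":6.14,"roll":-1.04}]'
python3 -c "
from h import *
go([.498,-.339,.036],np.radians(13.8))"
```

```text
time: 10.25
tool_pos: [0.4968, -0.3398, 0.1632]
tool_rot: [-2.578, 1.569, 2.374]
contact_force: [0.3, -0.8, -2.5]
opening: 0.0394
t 10.25 pos [ 0.4968 -0.3398  0.1632] case [-0.0151 -0.4273  0.1632] F [ 0.3 -0.8 -2.5] open 0.0394 q [-0.73  0.56  1.43  0.    1.16 -0.97]
axes x [-0.001  0.001 -1.   ] jaw deg 13.73
tx ty tz [ 3.18   0.036 -0.008]
roll units -0.007
```

```bash
python3 -m crank '[{"fingers":-1,"tx":0.5,"ty":0,"tz":0,"roll":0},{"fingers":-1,"tx":1.1,"ty":0,"tz":0,"roll":0},{"fingers":-1,"tx":1.7,"ty":0,"tz":0,"roll":0},{"fingers":-1,"tx":2.2,"ty":0,"tz":0,"roll":0},{"fingers":-1,"tx":2.6,"ty":0,"tz":0,"roll":0},{"fingers":-1,"tx":2.9,"ty":0,"tz":0,"roll":0},{"fingers":-1,"tx":3.05,"ty":0,"tz":0,"roll":0},{"fingers":-1,"tx":3.1,"ty":0,"tz":0,"roll":0}]'
python3 -m crank '[{"fingers":-1,"tx":0,"ty":0,"tz":0,"roll":0},{"fingers":-1,"tx":0.02,"ty":0,"tz":0,"roll":0},{"fingers":-1,"tx":0.04,"ty":0,"tz":0,"roll":0},{"fingers":-1,"tx":0.06,"ty":0,"tz":0,"roll":0},{"fingers":-1,"tx":0.08,"ty":0,"tz":0,"roll":0},{"fingers":-1,"tx":0.1,"ty":0,"tz":0,"roll":0},{"fingers":-1,"tx":0.1,"ty":0,"tz":0,"roll":0},{"fingers":-1,"tx":0.1,"ty":0,"tz":0,"roll":0}]'
```

```text
time: 11.25
tool_pos: [0.4975, -0.3389, 0.0404]
tool_rot: [1.345, 1.571, 0.015]
contact_force: [-0.1, -0.9, -2.2]
opening: 0.0399
time: 12.25
tool_pos: [0.4974, -0.3388, 0.0365]
tool_rot: [2.747, 1.571, 1.417]
contact_force: [0.2, 0.5, -1.7]
opening: 0.0397
```

```bash
python3 -m crank '[{"fingers":-1,"tx":0.02,"ty":0,"tz":0,"roll":0},{"fingers":-1,"tx":0.03,"ty":0,"tz":0,"roll":0},{"fingers":-1,"tx":0.04,"ty":0,"tz":0,"roll":0},{"fingers":-1,"tx":0.05,"ty":0,"tz":0,"roll":0},{"fingers":-1,"tx":0.06,"ty":0,"tz":0,"roll":0},{"fingers":-1,"tx":0.07,"ty":0,"tz":0,"roll":0},{"fingers":-1,"tx":0.07,"ty":0,"tz":0,"roll":0},{"fingers":-1,"tx":0.07,"ty":0,"tz":0,"roll":0}]'
```

```text
time: 13.25
tool_pos: [0.4974, -0.3389, 0.034]
tool_rot: [0.915, 1.571, -0.414]
contact_force: [-1.7, 1.1, 3.9]
opening: 0.0403
```

Contact: the vertical force rose by about 6 N at TCP z = 0.034, the height I predicted. I'll release gently to about 60 mm and retreat.

```bash
python3 -m crank '[{"fingers":-0.05,"tx":0,"ty":0,"tz":0,"roll":0},{"fingers":0.1,"tx":0,"ty":0,"tz":0,"roll":0},{"fingers":0.3,"tx":0,"ty":0,"tz":0,"roll":0},{"fingers":0.3,"tx":0,"ty":0,"tz":0,"roll":0},{"fingers":0.3,"tx":0,"ty":0,"tz":0,"roll":0},{"fingers":0.3,"tx":-0.2,"ty":0,"tz":0,"roll":0},{"fingers":0.3,"tx":-0.7,"ty":0,"tz":0,"roll":0},{"fingers":0.3,"tx":-1.3,"ty":0,"tz":0,"roll":0}]'
python3 -m crank '[{"fingers":0.3,"tx":-0.8,"ty":0,"tz":0,"roll":0},{"fingers":0.3,"tx":-1.8,"ty":0,"tz":0,"roll":0},{"fingers":0.3,"tx":-2.8,"ty":0,"tz":0,"roll":0},{"fingers":0.3,"tx":-3.6,"ty":0,"tz":-0.8,"roll":0},{"fingers":0.3,"tx":-3.6,"ty":0,"tz":-2.0,"roll":0},{"fingers":0.3,"tx":-3.6,"ty":0,"tz":-3.2,"roll":0},{"fingers":0.3,"tx":-3.6,"ty":0,"tz":-4.4,"roll":0},{"fingers":0.3,"tx":-3.6,"ty":0,"tz":-5.2,"roll":0}]'
python3 - <<'E'
from h import *
go(None)
p,d=cam('top'); P=pts('top',d)
cv2.imwrite('pics/t2.png',cv2.resize(p[130:260,110:440],None,fx=2.4,fy=2.4)[:,:,::-1])
p,d=cam('side'); cv2.imwrite('pics/s3.png',cv2.resize(p[120:340,180:400],None,fx=2.7,fy=2.7,interpolation=cv2.INTER_CUBIC)[:,:,::-1])
E
```

```text
time: 14.25
tool_pos: [0.4973, -0.3388, 0.0864]
tool_rot: [-2.715, 1.57, 2.238]
contact_force: [-0.5, -0.8, -0.7]
opening: 0.0597
time: 15.25
tool_pos: [0.447, -0.135, 0.2305]
tool_rot: [1.253, 1.57, -0.076]
contact_force: [0.6, -0.4, 0.3]
opening: 0.0594
t 15.25 pos [ 0.447  -0.135   0.2305] case [-0.0734 -0.2247  0.2305] F [ 0.6 -0.4  0.3] open 0.0594 q [-0.46  0.26  1.71  0.    1.17 -0.7 ]
axes x [ 0.001 -0.    -1.   ] jaw deg 13.85
```

View pics/t2.png

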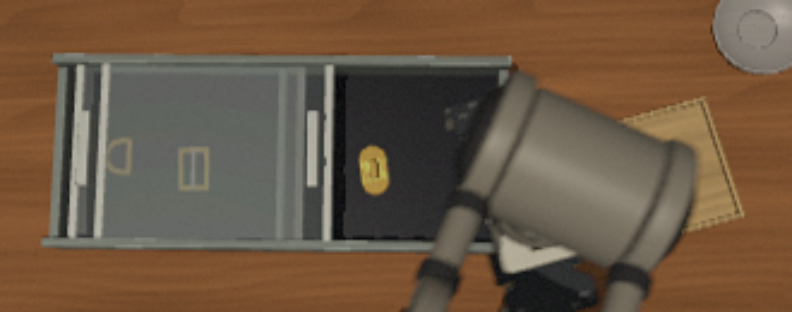

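View pics/s3.png

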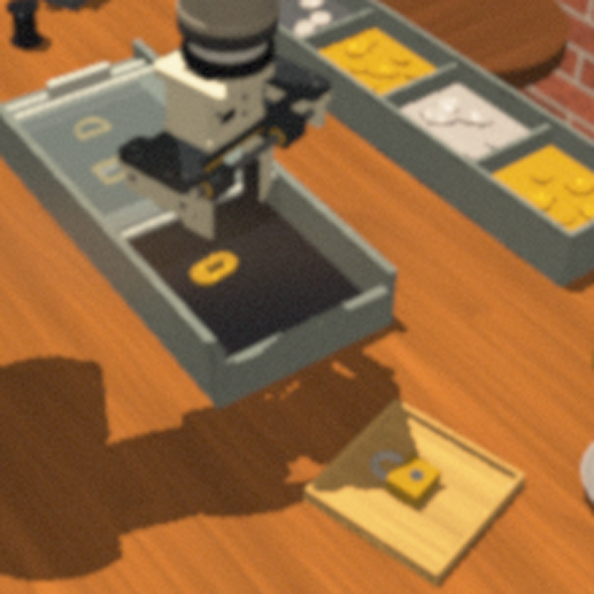

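The side view shows the padlock flat in the tray, its top at crop (414,473). The top view shows the right cover fully open and the left one closed. One last numeric check, then I'll hand in.

```bash
python3 - <<'E'
from h import *
w=ray_z('side',180+414/2.7,120+473/2.7,.025)
print('padlock',w.round(4),'rel tray centre',(w[:2]-[.498,-.339]).round(4))
P=pts('top',np.load('top.npz')['d']); v,u=np.mgrid[:384,:512]; Z=P[...,2]
for nm,a,b in (('L',138,150),('R',234,246)):
    m=(u>a)&(u<b)&(v>168)&(v<214)&(Z>.08); print(nm,'pull case y',incase(np.median(P[m],0)).round(3))
print(observe()['contact_force'].round(1)); hand_in()
E
```

```text
padlock [ 0.4987 -0.3411  0.025 ] rel tray centre [ 0.0007 -0.0021]
L pull case y [-0.001  0.206  0.086]
R pull case y [-0.003 -0.039  0.096]
[ 0.2 -0.8  0.6]
the job is handed in; nothing more can be done
```

The padlock now lies flat inside the wooden tray. I handed the job in at about 15 s of the 51 s allowed. It reported no verdict, so the results below are my own measurements.

- **Cover:** I slid the right cover, the one over the padlock, open by pushing its pull with closed fingers. It ended about 183 mm open, against a stop at 185 mm.
- **Other cover:** The left cover stayed closed. It reads about 16 mm, the same as before I moved anything, and the limit is 50 mm.
- **Padlock:** I lifted it by its x sides and lowered it until it touched the tray floor, with a light contact of about 6 N, before letting go. In the last side view its centre is within about 3 mm of the tray's centre.
- **Robot:** The gripper is clear and in free air, and the wrist force is back to noise level.

No check failed. The one thing that didn't quite match is that the left cover measured 0.5–1 mm above its stated 15 mm starting limit. That is within the 2 mm camera calibration error.

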